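# Count out six joint balls on a tilting counting board

## Task

Count out the six steel balls for a drive-shaft joint: tilt the counting board (it has a handle for this) towards its pocket end until each of the six pockets has a ball, then tip it back so that the excess balls run into the channel, and let go of it. Do not touch the balls with the gripper, and leave the loose chuck and spanner where they are.

Things in the scene. Friction and masses are not known exactly. Their poses are not given: they have to be found in the camera images.
- stand: dark steel stand fixed to the bench: base plate 130 x 176 mm and two cheeks that carry the pivot of the tilting counting board (a shallow open tray of light wood with aluminium walls, outside 136 mm long by 148 mm wide, handle at one end). Origin under its centre, on the bench; axes as the level board's, z up.
- board (a point): middle of the board's deck, on the pivot axis, 85 mm above the bench. x points along the board from handle end to pocket end, y along the pivot, z normal to the deck. Along x: channel from the wall at -66 mm to -26 mm; flat deck from -26 to 38 mm; one row of six pockets from 38 mm to the far wall at 60 mm. Walls rise 22 mm above the deck.
- channel (a point): middle of the channel's floor (x = -46 mm, z = -3.5 mm in the board's frame): the 40 x 138 mm trough across the handle end, its floor sloping down by 7 mm (10 degrees) towards the wall at the handle end, so that balls stay in it while the board is level. Axes as the board's.
- tilt (a joint): tilt of the board in rad: -0.35 handle and channel end down (stop), 0 level, +0.35 handle up and pocket end down (stop). The pivot is stiff: the board stays where it is left, and moving it takes about 3 N at the handle. Because of the channel's slope the balls leave the channel only when the tilt is well over +0.18.
- handle (a point): middle of the board's handle, a round black grip of 16 mm diameter and 64 mm length that sticks out from the handle end along the board's -x, free on both sides and below. On the grip's axis, at x = -122, z = +4 mm in the board's frame; moves on an arc of 122 mm radius about the pivot, 42 mm down and up from level. Axes as the board's.
- pocket1 (a point): pocket 1 of 6, in a row across the board at its pocket end (x = 49 mm, y = -57.5 mm in the board's frame): a square recess 22 x 20 mm, 7 mm deep, 3 mm webs between. The point is where the centre of a ball lying in the pocket is, 2 mm above the deck's level, to within about 2 mm.
- pocket2 (a point): pocket 2 of 6, in a row across the board at its pocket end (x = 49 mm, y = -34.5 mm in the board's frame): a square recess 22 x 20 mm, 7 mm deep, 3 mm webs between. The point is where the centre of a ball lying in the pocket is, 2 mm above the deck's level, to within about 2 mm.
- pocket3 (a point): pocket 3 of 6, in a row across the board at its pocket end (x = 49 mm, y = -11.5 mm in the board's frame): a square recess 22 x 20 mm, 7 mm deep, 3 mm webs between. The point is where the centre of a ball lying in the pocket is, 2 mm above the deck's level, to within about 2 mm.
- pocket4 (a point): pocket 4 of 6, in a row across the board at its pocket end (x = 49 mm, y = +11.5 mm in the board's frame): a square recess 22 x 20 mm, 7 mm deep, 3 mm webs between. The point is where the centre of a ball lying in the pocket is, 2 mm above the deck's level, to within about 2 mm.
- pocket5 (a point): pocket 5 of 6, in a row across the board at its pocket end (x = 49 mm, y = +34.5 mm in the board's frame): a square recess 22 x 20 mm, 7 mm deep, 3 mm webs between. The point is where the centre of a ball lying in the pocket is, 2 mm above the deck's level, to within about 2 mm.
- pocket6 (a point): pocket 6 of 6, in a row across the board at its pocket end (x = 49 mm, y = +57.5 mm in the board's frame): a square recess 22 x 20 mm, 7 mm deep, 3 mm webs between. The point is where the centre of a ball lying in the pocket is, 2 mm above the deck's level, to within about 2 mm.
- ball1_center (a point): centre of steel ball 1 of 9, all alike: 18 mm diameter, about 24 g, loose, in the board's channel at the start.
- ball2_center (a point): centre of steel ball 2 of 9, all alike: 18 mm diameter, about 24 g, loose, in the board's channel at the start.
- ball3_center (a point): centre of steel ball 3 of 9, all alike: 18 mm diameter, about 24 g, loose, in the board's channel at the start.
- ball4_center (a point): centre of steel ball 4 of 9, all alike: 18 mm diameter, about 24 g, loose, in the board's channel at the start.
- ball5_center (a point): centre of steel ball 5 of 9, all alike: 18 mm diameter, about 24 g, loose, in the board's channel at the start.
- ball6_center (a point): centre of steel ball 6 of 9, all alike: 18 mm diameter, about 24 g, loose, in the board's channel at the start.
- ball7_center (a point): centre of steel ball 7 of 9, all alike: 18 mm diameter, about 24 g, loose, in the board's channel at the start.
- ball8_center (a point): centre of steel ball 8 of 9, all alike: 18 mm diameter, about 24 g, loose, in the board's channel at the start.
- ball9_center (a point): centre of steel ball 9 of 9, all alike: 18 mm diameter, about 24 g, loose, in the board's channel at the start.
- chuck: bystander: keyless drill chuck, 43 mm in diameter, 50 mm high, upright, loose; origin under its centre.
- spanner: bystander: ring spanner 199 mm long, 20 mm high, lying loose on the bench between the stand and the robot's side of the bench; origin under its middle.

How it is judged:
On the way:
1. the board is tilted with its pocket end down (by more than 0.1 rad) and each of the six pockets has a ball in it (value of joint tilt above 0.1 rad and distance between any of ball1_center, ball2_center, ball3_center, ball4_center, ball5_center, ball6_center, ball7_center, ball8_center, ball9_center and pocket1 below 0.007 m and distance between any of ball1_center, ball2_center, ball3_center, ball4_center, ball5_center, ball6_center, ball7_center, ball8_center, ball9_center and pocket2 below 0.007 m and distance between any of ball1_center, ball2_center, ball3_center, ball4_center, ball5_center, ball6_center, ball7_center, ball8_center, ball9_center and pocket3 below 0.007 m and distance between any of ball1_center, ball2_center, ball3_center, ball4_center, ball5_center, ball6_center, ball7_center, ball8_center, ball9_center and pocket4 below 0.007 m and distance between any of ball1_center, ball2_center, ball3_center, ball4_center, ball5_center, ball6_center, ball7_center, ball8_center, ball9_center and pocket5 below 0.007 m and distance between any of ball1_center, ball2_center, ball3_center, ball4_center, ball5_center, ball6_center, ball7_center, ball8_center, ball9_center and pocket6 below 0.007 m), for 0.2 s.
At the end, for the whole second after the job is handed in: Each pocket holds a ball (centre within 7 mm of the pocket's point); every other ball lies in the channel (centre at most 2 mm past its edge, inside the walls), none on the deck or off the board; balls (under 0.03 m/s) and board (0.05 rad/s) at rest. The board may be left at any angle (distance between any of ball1_center, ball2_center, ball3_center, ball4_center, ball5_center, ball6_center, ball7_center, ball8_center, ball9_center and pocket1 below 0.007 m and distance between any of ball1_center, ball2_center, ball3_center, ball4_center, ball5_center, ball6_center, ball7_center, ball8_center, ball9_center and pocket2 below 0.007 m and distance between any of ball1_center, ball2_center, ball3_center, ball4_center, ball5_center, ball6_center, ball7_center, ball8_center, ball9_center and pocket3 below 0.007 m and distance between any of ball1_center, ball2_center, ball3_center, ball4_center, ball5_center, ball6_center, ball7_center, ball8_center, ball9_center and pocket4 below 0.007 m and distance between any of ball1_center, ball2_center, ball3_center, ball4_center, ball5_center, ball6_center, ball7_center, ball8_center, ball9_center and pocket5 below 0.007 m and distance between any of ball1_center, ball2_center, ball3_center, ball4_center, ball5_center, ball6_center, ball7_center, ball8_center, ball9_center and pocket6 below 0.007 m and ((x of ball1_center in the frame of board between -0.07 and -0.024 m and y of ball1_center in the frame of board between -0.07 and 0.07 m and z of ball1_center in the frame of board between -0.01 and 0.03 m) or distance between ball1_center and pocket1 below 0.007 m or distance between ball1_center and pocket2 below 0.007 m or distance between ball1_center and pocket3 below 0.007 m or distance between ball1_center and pocket4 below 0.007 m or distance between ball1_center and pocket5 below 0.007 m or distance between ball1_center and pocket6 below 0.007 m) and ((x of ball2_center in the frame of board between -0.07 and -0.024 m and y of ball2_center in the frame of board between -0.07 and 0.07 m and z of ball2_center in the frame of board between -0.01 and 0.03 m) or distance between ball2_center and pocket1 below 0.007 m or distance between ball2_center and pocket2 below 0.007 m or distance between ball2_center and pocket3 below 0.007 m or distance between ball2_center and pocket4 below 0.007 m or distance between ball2_center and pocket5 below 0.007 m or distance between ball2_center and pocket6 below 0.007 m) and ((x of ball3_center in the frame of board between -0.07 and -0.024 m and y of ball3_center in the frame of board between -0.07 and 0.07 m and z of ball3_center in the frame of board between -0.01 and 0.03 m) or distance between ball3_center and pocket1 below 0.007 m or distance between ball3_center and pocket2 below 0.007 m or distance between ball3_center and pocket3 below 0.007 m or distance between ball3_center and pocket4 below 0.007 m or distance between ball3_center and pocket5 below 0.007 m or distance between ball3_center and pocket6 below 0.007 m) and ((x of ball4_center in the frame of board between -0.07 and -0.024 m and y of ball4_center in the frame of board between -0.07 and 0.07 m and z of ball4_center in the frame of board between -0.01 and 0.03 m) or distance between ball4_center and pocket1 below 0.007 m or distance between ball4_center and pocket2 below 0.007 m or distance between ball4_center and pocket3 below 0.007 m or distance between ball4_center and pocket4 below 0.007 m or distance between ball4_center and pocket5 below 0.007 m or distance between ball4_center and pocket6 below 0.007 m) and ((x of ball5_center in the frame of board between -0.07 and -0.024 m and y of ball5_center in the frame of board between -0.07 and 0.07 m and z of ball5_center in the frame of board between -0.01 and 0.03 m) or distance between ball5_center and pocket1 below 0.007 m or distance between ball5_center and pocket2 below 0.007 m or distance between ball5_center and pocket3 below 0.007 m or distance between ball5_center and pocket4 below 0.007 m or distance between ball5_center and pocket5 below 0.007 m or distance between ball5_center and pocket6 below 0.007 m) and ((x of ball6_center in the frame of board between -0.07 and -0.024 m and y of ball6_center in the frame of board between -0.07 and 0.07 m and z of ball6_center in the frame of board between -0.01 and 0.03 m) or distance between ball6_center and pocket1 below 0.007 m or distance between ball6_center and pocket2 below 0.007 m or distance between ball6_center and pocket3 below 0.007 m or distance between ball6_center and pocket4 below 0.007 m or distance between ball6_center and pocket5 below 0.007 m or distance between ball6_center and pocket6 below 0.007 m) and ((x of ball7_center in the frame of board between -0.07 and -0.024 m and y of ball7_center in the frame of board between -0.07 and 0.07 m and z of ball7_center in the frame of board between -0.01 and 0.03 m) or distance between ball7_center and pocket1 below 0.007 m or distance between ball7_center and pocket2 below 0.007 m or distance between ball7_center and pocket3 below 0.007 m or distance between ball7_center and pocket4 below 0.007 m or distance between ball7_center and pocket5 below 0.007 m or distance between ball7_center and pocket6 below 0.007 m) and ((x of ball8_center in the frame of board between -0.07 and -0.024 m and y of ball8_center in the frame of board between -0.07 and 0.07 m and z of ball8_center in the frame of board between -0.01 and 0.03 m) or distance between ball8_center and pocket1 below 0.007 m or distance between ball8_center and pocket2 below 0.007 m or distance between ball8_center and pocket3 below 0.007 m or distance between ball8_center and pocket4 below 0.007 m or distance between ball8_center and pocket5 below 0.007 m or distance between ball8_center and pocket6 below 0.007 m) and ((x of ball9_center in the frame of board between -0.07 and -0.024 m and y of ball9_center in the frame of board between -0.07 and 0.07 m and z of ball9_center in the frame of board between -0.01 and 0.03 m) or distance between ball9_center and pocket1 below 0.007 m or distance between ball9_center and pocket2 below 0.007 m or distance between ball9_center and pocket3 below 0.007 m or distance between ball9_center and pocket4 below 0.007 m or distance between ball9_center and pocket5 below 0.007 m or distance between ball9_center and pocket6 below 0.007 m) and linear speed of each of ball1, ball2, ball3, ball4, ball5, ball6, ball7, ball8, ball9 below 0.03 m/s and velocity of joint tilt between -0.05 and 0.05 rad/s); the robot touches nothing.
It fails at once if the gripper or arm touches a ball (over 0.5 N) (contact force between any of the fingers, the arm and ball1 above 0.5 N or contact force between any of the fingers, the arm and ball2 above 0.5 N or contact force between any of the fingers, the arm and ball3 above 0.5 N or contact force between any of the fingers, the arm and ball4 above 0.5 N or contact force between any of the fingers, the arm and ball5 above 0.5 N or contact force between any of the fingers, the arm and ball6 above 0.5 N or contact force between any of the fingers, the arm and ball7 above 0.5 N or contact force between any of the fingers, the arm and ball8 above 0.5 N or contact force between any of the fingers, the arm and ball9 above 0.5 N).
It fails at once if the chuck or the spanner is moved by more than 30 mm (distance of any of chuck, spanner from where it was at the start of the episode above 0.03 m).
It also fails if it takes over 38 s, if anything falls off the work surface, if the arm or the gripper's body presses on something with over 40 N, if the wrist force passes 120 N, or if a joint passes its speed limit or range.

## Robot

A 7-joint arm with a two-finger parallel gripper is mounted at the origin on a cart in front of the work surface, level with it; the furniture and walls round the work are solid. World frame = base frame: x ahead of the robot, y to its left, z up, the work surface at z = 0. Lengths are in m, angles in rad, forces in N, time in s.
With the tool pointing down it reaches from about 0.35 to 0.9 m from the base axis. Payload 8.1 kg.
Tool frame: the origin (TCP) lies at the centre of the arm's flange, where the gripper is bolted on; the fingertips stand 178 mm ahead of it and the grasp point (between the pads) lies 159 mm ahead of it; z points along the fingers, y is the line along which they close (so a half turn about z gives the same grasp; the last joint's range is limited). The gripper opens to 92 mm and grips with 3 to 60 N. Pads are 19 mm wide; open, the fingers measure 130 mm over their backs; the gripper's body (75 mm by 190 mm) begins 47 mm behind the grasp point.
Start: joints at [1.141, 0.434, 0.025, 1.573, -0.012, 1.134, -0.075], TCP at [0.201, -0.592, 0.405] pointing down, gripper open.
Joint ranges: [-2.62, 2.62], [-0.44, 2.09], [-1.27, 1.32], [0.08, 2.57], [-1.32, 4.46], [0.12, 2], [-2.74, 2.74]. Speed limits (rad/s): [2.22, 2.22, 3.01, 3.01, 3.14, 3.14, 3.14].

## Interface

Orientations are given as a rotation vector (axis times angle).
In Python, from cell import arm gives the robot as it stands. The module is installed in compiled form; this text tells all that it offers.
- The arm moves only by the shell command python3 -m inch 'ROWS' [FORCE]. ROWS is text: rows parted by semicolons, each of 5 numbers parted by spaces: the shift along the tool's x, y, z in m, then the turn about the tool's z in rad, then the finger opening in m, from 0 to 0.0918. In form: x y z roll fingers; .... A call has 1 to 5 rows; each row is the pose to reach, as a shift and turn from the pose commanded when the call began, along the tool's axes at that moment; what a row does not reach only later rows make up. A row lasts 1/10 s, in which the tool goes at most 50 mm and 8.59 degrees, less where a joint would pass 70% of its speed; a pose out of reach is approached as far as the arm can. A call with a gripper value outside its range is refused whole. The fingers move at their own pace and stop on an object; FORCE is the grip in N (left out, the last holds). Time passes only in rows, so rows that repeat a pose let the fingers close. It gives the time, the measured TCP pose, the force, the opening and the grip force at its end, in the units of the state.
- arm.observe(): the state, without advancing time (a new reading comes with each control period).
- arm.get_image(name): name is "side" or "top" or "wrist"; returns the picture (480x640x3 uint8, red, green, blue); there is no depth.
- arm.get_calibration(name): a dict with "intrinsics" (3x3 intrinsics, pixels), "pose" (4x4, takes a point from camera to world coordinates). Camera axes: x right, y up, looking along -z (the intrinsics and any distortion apply to the point x, -y, -z); pixel columns grow to the right and rows downward; lengths in m; the calibration is good to about 2 mm. The wrist camera is an equidistant fisheye: a pixel r from the principal point sees the ray r / f radians off the axis. A picture is of the moment at which its call begins: read the wrist's pose just before it. get_calibration takes no time and is no camera call; for the wrist camera it gives the pose at the moment of the call.
- arm.sign_off(): hands the job in; it is judged then, once.
Trained networks look in the newest picture that a camera, given by its name, has taken for a name from the list of things; names that differ only in an ending like _2 or _b are one class to them, and where a whole thing is asked for, a point or a joint stands for the part that bears it (a point fixed in the world has none). Each returns a list of dicts, best first, with "conf" (0 to 1); they miss things now and then, are a little off and sometimes report something else, mostly with a low value. They report only what shows in the picture. A call takes as long as a camera call.
- arm.look_for(camera, query): "point" ([row, column] in pixels, amid what is visible of it).
- arm.silhouettes(camera, query): "region" (480x640 bool, what is visible of it) and "point" ([row, column] in pixels, amid what is visible of it).
- arm.place_of(camera, query): "point" ([row, column] in pixels: a listed point, or the origin of a listed thing).
The state is a dict: "clock": time; "joints": joint angles; "dq": joint speeds; "joint_efforts": joint torques, N m; "position": TCP position; "ee_rot": TCP orientation; "force": force on the tool from outside, world axes, zero at the start; "ft_torque": the same for the moment, N m; "width": opening from 0.0 (shut) to 1.0 (fully open); "gripper_force": force on a finger pad.
Only numpy, scipy, OpenCV 4.12 (cv2) and the standard library are available. Lean on these libraries where they do the work, as an engineer would, in place of code of your own. Each camera call takes 0.05 s, during which the arm holds its last target. There are 200 camera calls.

## Working session

There is one attempt and no reset: what is moved stays moved. The work goes in short steps, Python scripts to look and compute and a shell command to move; the robot and the scene stay as the last step left them, time stands still between calls to the robot, and variables do not carry over. Pictures are saved under pics/ and viewed, at most 10 in all, crops included, and the job is handed in when it is done.

```bash
mkdir -p pics; cat > h.py <<'E'
from cell import arm
import numpy as np, cv2
from scipy.spatial.transform import Rotation as R
def pix(cam,p):
    c=arm.get_calibration(cam);K=np.array(c["intrinsics"]);T=np.array(c["pose"])
    q=np.linalg.inv(T)@np.append(p,1);v=np.array([q[0],-q[1],-q[2]])
    u=K@(v/v[2]);return u[1],u[0]
def hit(cam,rc,z):
    c=arm.get_calibration(cam);K=np.array(c["intrinsics"]);T=np.array(c["pose"])
    v=np.linalg.inv(K)@np.array([rc[1],rc[0],1]);d=T[:3,:3]@np.array([v[0],-v[1],-v[2]]);o=T[:3,3]
    return o+d*(z-o[2])/d[2]
def save(cam,n):
    im=arm.get_image(cam);cv2.imwrite(f"pics/{n}.png",im[:,:,::-1]);return im
E
python3 - <<'E'
from h import *
np.set_printoptions(precision=4,suppress=True)
a=save("top","t0");b=save("side","s0")
for cam in("top","side"):
  for n,z in(("stand",0),("board",.085),("handle",.089),("pocket1",.087),("pocket6",.087),("channel",.0815),("chuck",0),("spanner",0)):
    for r in arm.place_of(cam,n)[:1]: print(cam,n,r["conf"],np.array(r["point"]),hit(cam,r["point"],z))
print(arm.get_calibration("side")["pose"])
s=arm.observe();print(s); print(R.from_rotvec(s["ee_rot"]).as_matrix())
E
```

```text
top stand 0.64 [231.8 359.8] [ 0.5236 -0.1162  0.    ]
top board 0.85 [226.7 323.4] [ 0.512  -0.0486  0.085 ]
top handle 0.79 [234.9 398.6] [ 0.5004 -0.1714  0.089 ]
top pocket1 0.95 [260.4 293.4] [ 0.4545 -0.0011  0.087 ]
top pocket6 0.95 [260.4 293.4] [ 0.4545 -0.0011  0.087 ]
top channel 0.79 [227.8 352.2] [ 0.5121 -0.0961  0.0815]
top chuck 0.68 [230.7 421.3] [ 0.5283 -0.226   0.    ]
side stand 0.82 [288.  345.4] [ 0.5081 -0.047   0.    ]
side board 0.66 [254.1 347.9] [ 0.5116 -0.0512  0.085 ]
side handle 0.56 [302.3 361.8] [ 0.5045 -0.1925  0.089 ]
side pocket1 0.95 [229.2 363.5] [0.5589 0.0215 0.087 ]
side pocket6 0.95 [229.2 363.5] [0.5589 0.0215 0.087 ]
side channel 0.78 [271.  351.7] [ 0.5085 -0.0981  0.0815]
side chuck 0.97 [352.7 378.9] [ 0.5285 -0.2257  0.    ]
side spanner 0.8 [247.1 267.7] [0.3709 0.1218 0.    ]
[[ 0.9845  0.1153 -0.1324  0.3342]
 [-0.1746  0.5623 -0.8083 -0.8537]
 [-0.0187  0.8189  0.5737  0.6889]
 [ 0.      0.      0.      1.    ]]
{'clock': 0.9, 'joints': array([ 1.1414,  0.4345,  0.025 ,  1.5732, -0.0116,  1.134 , -0.0751]), 'dq': array([-0.0002, -0.0002,  0.0006, -0.0019,  0.0011, -0.0005,  0.0001]), 'joint_efforts': array([  0.0005, -66.7655,   0.985 , -31.481 ,  -0.0604,   0.0326,
        -0.    ]), 'position': array([ 0.2006, -0.5919,  0.4048]), 'ee_rot': array([3.0997, 0.5109, 0.    ]), 'force': array([ 0.7841, -0.1784,  0.3372]), 'ft_torque': array([-0.0434,  0.0106,  0.0597]), 'gripper_force': 0.0, 'width': 1.0021925178546471}
[[ 0.9471  0.3209  0.    ]
 [ 0.3209 -0.9471 -0.0001]
 [-0.      0.0001 -1.    ]]
```

View pics/t0.png

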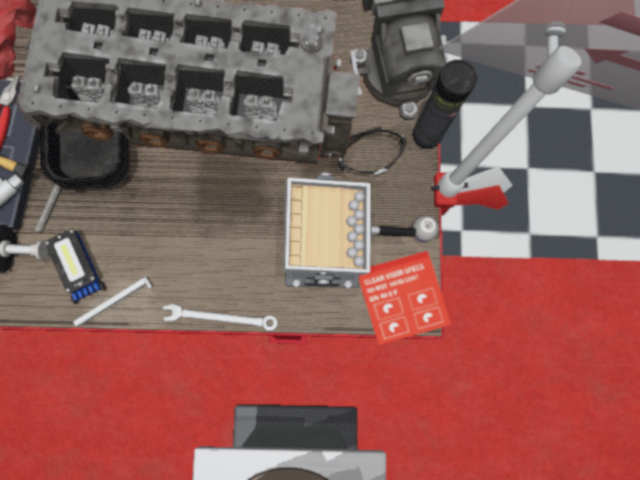

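View pics/s0.png

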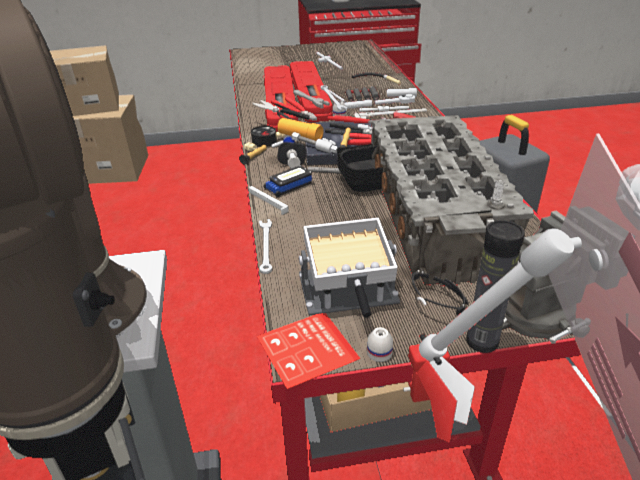

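Both views show the level board with its handle towards −y (top view: handle at about row 231, cols 372–415). All nine balls are in the channel at col ~355, and the chuck is beyond the handle end at (228, 426). I'll refine the board's yaw from all the pockets.

```bash
python3 - <<'E'
from h import *
np.set_printoptions(precision=4,suppress=True)
for cam in("top","side"):
  arm.get_image(cam)
  P=[hit(cam,r["point"],.087)[:2] for r in arm.place_of(cam,"pocket1") if r["conf"]>.4]
  P=np.array(sorted(map(list,P)));print(cam,P)
  m=arm.silhouettes(cam,"handle")
  for r in m[:1]:
    ys,xs=np.nonzero(r["region"]);print(r["conf"],hit(cam,(ys.mean(),xs.mean()),.089))
    for f in(np.argmin,np.argmax):
      for a in(xs,ys): i=f(a);print(ys[i],xs[i],hit(cam,(ys[i],xs[i]),.089))
s=arm.observe();print(s["clock"])
E
```

```text
top [[ 0.4584 -0.0063]
 [ 0.4785  0.0017]
 [ 0.5012 -0.0005]
 [ 0.5193 -0.0023]
 [ 0.542  -0.    ]
 [ 0.5664 -0.0048]]
side [[0.4483 0.0167]
 [0.4811 0.0107]
 [0.506  0.0162]
 [0.5237 0.0183]
 [0.5575 0.0117]
 [0.5689 0.0169]]
0.88 [ 0.512  -0.0618  0.089 ]
227 304 [0.4438 0.0503 0.089 ]
218 367 [0.5747 0.0572 0.089 ]
267 397 [ 0.5883 -0.1122  0.089 ]
317 365 [ 0.5014 -0.2279  0.089 ]
1.2
```

```bash
cat >> h.py <<'E'
def rel(x,y,z,ang=np.deg2rad(87)):
    s=arm.observe();M=R.from_rotvec(s["ee_rot"]).as_matrix()
    d=M.T@(np.array([x,y,z])-s["position"]);th=np.arctan2(M[1,0],M[0,0])
    print("t",round(s["clock"],2),"pos",s["position"].round(4),"shift",d.round(4),"roll",round(th-ang,3),"F",np.round(s["force"],1),"w",round(s["width"],3),round(s["gripper_force"],1))
E
python3 -m inch '0.28 -0.266 0 -1.19 0.09; 0.28 -0.266 0 -1.19 0.09; 0.28 -0.266 0 -1.19 0.09; 0.28 -0.266 0 -1.19 0.09; 0.28 -0.266 0 -1.19 0.09' 10
python3 -c "
from h import *
rel(.38,-.25,.405);rel(.505,-.176,.36)"
```

```text
clock: 1.7
position: [0.3176, -0.3688, 0.405]
ee_rot: [2.692, 1.619, -0.0]
force: [1.8, -1.0, 0.6]
width: 0.979
gripper_force: 0.0
t 1.7 pos [ 0.3176 -0.3688  0.405 ] shift [ 1.342e-01 -6.000e-04 -1.000e-04] roll -0.436 F [ 1.8 -1.   0.6] w 0.979 0.0
t 1.7 pos [ 0.3176 -0.3688  0.405 ] shift [0.2582 0.0751 0.0449] roll -0.436 F [ 1.8 -1.   0.6] w 0.979 0.0
```

```bash
python3 -m inch '0.134 0 0 -0.436 0.09; 0.258 0.075 0.045 -0.436 0.09; 0.258 0.075 0.045 -0.436 0.09; 0.258 0.075 0.045 -0.436 0.09; 0.258 0.075 0.045 -0.436 0.09'
python3 - <<'E'
from h import *
rel(.505,-.176,.36);rel(.505,-.176,.248)
save("wrist","w1"); c=arm.get_calibration("wrist");K=np.array(c["intrinsics"]);T=np.array(c["pose"])
for r in arm.look_for("wrist","handle")[:2]+arm.place_of("wrist","handle")[:2]:
  v=np.array([(r["point"][1]-K[0,2])/K[0,0],(r["point"][0]-K[1,2])/K[1,1]]);a=np.linalg.norm(v)
  d=np.r_[v/a*np.sin(a),np.cos(a)];d=T[:3,:3]@(d*[1,-1,-1]);o=T[:3,3]
  print(r,o+d*(.089-o[2])/d[2])
E
```

```text
clock: 2.2
position: [0.4878, -0.1946, 0.3648]
ee_rot: [2.285, 2.155, 0.0]
force: [0.5, -0.4, 0.3]
width: 0.98
gripper_force: 0.0
t 2.2 pos [ 0.4878 -0.1946  0.3648] shift [0.0196 0.016  0.0048] roll -0.006 F [ 0.5 -0.4  0.3] w 0.98 0.0
t 2.2 pos [ 0.4878 -0.1946  0.3648] shift [0.0196 0.0159 0.1168] roll -0.006 F [ 0.5 -0.4  0.3] w 0.98 0.0
{'point': [58.3, 352.0], 'conf': 0.92} [ 0.5190375  -0.06438445  0.089     ]
{'point': [190.1, 356.1], 'conf': 0.91} [ 0.51778829 -0.15631658  0.089     ]
```

View pics/w1.png

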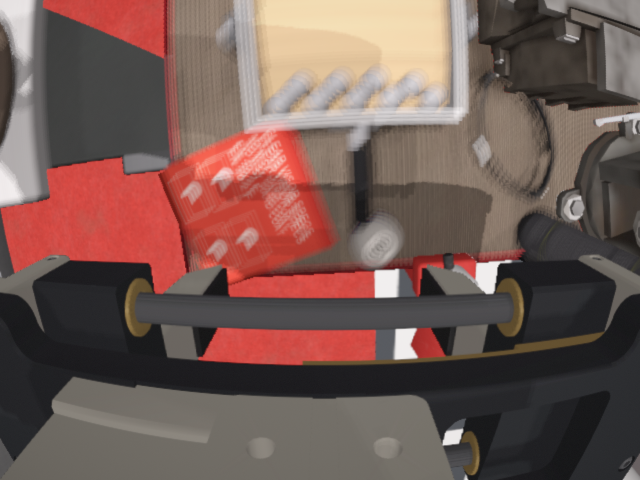

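The wrist picture is motion-blurred. The handle is at cols 355–368, rows 138–222, with the chuck at (240, 377). I'll settle above it and measure again.

```bash
python3 -m inch '0.02 0.016 0.02 -0.006 0.09; 0.02 0.016 0.02 -0.006 0.09; 0.02 0.016 0.02 -0.006 0.09'
python3 - <<'E'
from h import *
rel(.505,-.176,.248)
im=save("wrist","w2"); c=arm.get_calibration("wrist");K=np.array(c["intrinsics"]);T=np.array(c["pose"])
def fe(p,z):
  v=np.array([(p[1]-K[0,2])/K[0,0],(p[0]-K[1,2])/K[1,1]]);a=np.linalg.norm(v)
  d=np.r_[v/a*np.sin(a),np.cos(a)];d=T[:3,:3]@(d*[1,-1,-1]);o=T[:3,3]
  return (o+d*(z-o[2])/d[2]).round(4)
for n in("handle","board","chuck"):
  for r in arm.place_of("wrist",n)[:1]: print(n,r,fe(r["point"],{"handle":.089,"board":.085,"chuck":0}[n]))
g=im.astype(int).sum(2)
for row in range(140,250,10):
  x=np.nonzero(g[row,320:410]<110)[0]+320
  if len(x): print(row,x.min(),x.max(),fe((row,(x.min()+x.max())/2),.089))
E
```

```text
clock: 2.65
position: [0.5032, -0.1776, 0.3447]
ee_rot: [-2.278, -2.162, 0.002]
force: [-0.0, -0.5, 0.2]
width: 0.979
gripper_force: 0.0
t 2.65 pos [ 0.5032 -0.1776  0.3447] shift [0.0017 0.0018 0.0967] roll -0.0 F [-0.  -0.5  0.2] w 0.979 0.0
handle {'point': [219.1, 337.1], 'conf': 0.8} [ 0.5123 -0.1643  0.089 ]
board {'point': [37.9, 327.3], 'conf': 0.56} [ 0.512  -0.0453  0.085 ]
chuck {'point': [263.3, 354.1], 'conf': 0.74} [ 0.5284 -0.2267  0.    ]
180 326 346 [ 0.5127 -0.1387  0.089 ]
190 325 346 [ 0.5121 -0.1451  0.089 ]
200 325 346 [ 0.5118 -0.1516  0.089 ]
210 326 347 [ 0.5122 -0.1582  0.089 ]
220 326 347 [ 0.5119 -0.1649  0.089 ]
230 327 347 [ 0.5119 -0.1716  0.089 ]
240 327 348 [ 0.5119 -0.1784  0.089 ]
```

View pics/w2.png

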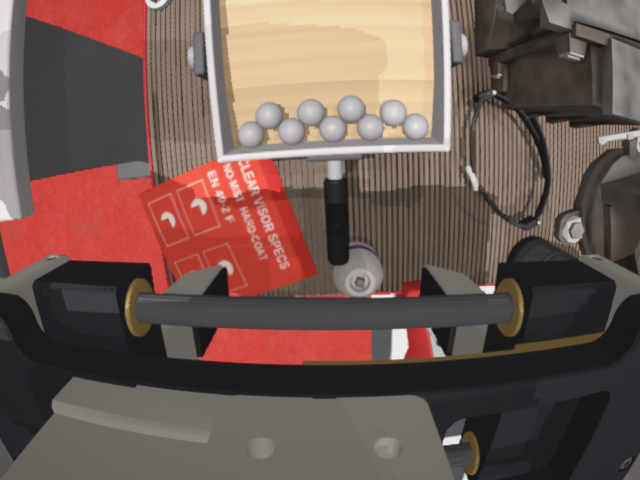

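Sharp now: the handle is vertical at col ~337, rows 160–263, so it is parallel to y at x ≈ 0.512. All nine balls are in the channel and the chuck is at (270, 358).

```bash
python3 -m inch '0.006 0.009 0.02 -0.05 0.09; 0.006 0.009 0.06 -0.05 0.09; 0.006 0.009 0.095 -0.05 0.09; 0.006 0.009 0.097 -0.05 0.018; 0.006 0.009 0.097 -0.05 0.01' 10
python3 -m inch '0 0 0 0 0.01;0 0 0 0 0.01;0 0 0 0 0.01;0 0 0 0 0.01' 10
python3 -c "
from h import *
rel(.512,-.172,.248,np.pi/2)"
```

```text
clock: 3.35
position: [0.513, -0.1718, 0.2483]
ee_rot: [-2.224, -2.218, 0.001]
force: [-0.8, 0.3, 0.5]
width: 0.854
gripper_force: 0.0
clock: 3.75
position: [0.5133, -0.1714, 0.2487]
ee_rot: [2.223, 2.218, 0.001]
force: [-0.2, 0.1, -0.3]
width: 0.507
gripper_force: 0.0
t 3.75 pos [ 0.5133 -0.1714  0.2487] shift [-0.0006 -0.0013  0.0007] roll -0.002 F [-0.2  0.1 -0.3] w 0.507 0.0
```

```bash
python3 -m inch '0 0 0 0 0.01;0 0 0 0 0.01;0 0 0 0 0.01;0 0 0 0 0.01;0 0 0 0 0.01' 10
```

```text
clock: 4.25
position: [0.5127, -0.1713, 0.2476]
ee_rot: [-2.223, -2.218, 0.001]
force: [-2.2, 0.5, 1.2]
width: 0.169
gripper_force: 10.0
```

```bash
python3 -m inch '0.0006 0 -0.0086 0 0.01; 0.0018 0 -0.0171 0 0.01; 0.0025 0 -0.021 0 0.01; 0.0035 0 -0.0255 0 0.01; 0.0047 0 -0.030 0 0.01'
python3 -m inch '0.0015 0 -0.005 0 0.01; 0.0025 0 -0.008 0 0.01; 0.0037 0 -0.011 0 0.01; 0.0037 0 -0.011 0 0.01; 0.0037 0 -0.011 0 0.01'
python3 -m inch '0 0 0 0 0.01;0 0 0 0 0.01;0 0 0 0 0.01;0 0 0 0 0.01;0 0 0 0 0.01'
python3 - <<'E'
from h import *
a=save("wrist","w3");b=save("side","s3");t=save("top","t3")
a=a[0:280,150:500];t=t[150:300,260:440];b=b[190:330,280:420]
f=lambda i,w,h:cv2.resize(i,(w,h),interpolation=cv2.INTER_CUBIC)
o=np.hstack([f(t,400,333),f(b,333,333)]);cv2.imwrite("pics/c3.png",o[:,:,::-1])
rel(0,0,0)
E
```

```text
clock: 4.75
position: [0.5126, -0.1682, 0.2784]
ee_rot: [2.225, 2.217, -0.003]
force: [-1.8, -7.6, -2.9]
width: 0.165
gripper_force: 9.9
clock: 5.25
position: [0.5126, -0.1645, 0.2897]
ee_rot: [2.225, 2.216, -0.003]
force: [-3.7, -6.7, 1.8]
width: 0.162
gripper_force: 10.0
clock: 5.75
position: [0.5126, -0.1645, 0.2897]
ee_rot: [2.225, 2.216, -0.003]
force: [-3.3, -6.7, 1.9]
width: 0.162
gripper_force: 10.0
t 5.9 pos [ 0.5126 -0.1645  0.2897] shift [ 0.1633 -0.513   0.2897] roll 0.049 F [-3.7 -8.   2. ] w 0.162 10.0
```

View pics/c3.png

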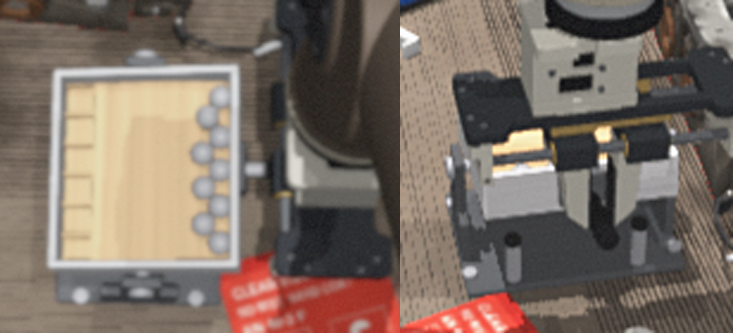

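View pics/w3.png

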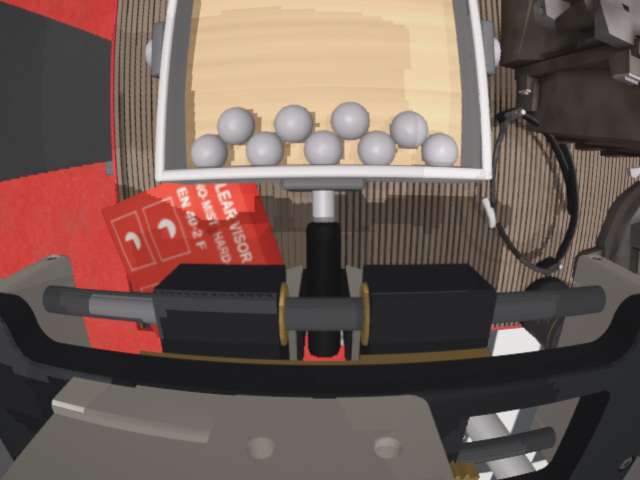

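The balls are still in the channel (wrist view rows 100–155) and the board looks nearly level. Either the handle slipped or the board started handle-down, so I'll fit the tilt from the rim corners in both top pictures.

```bash
python3 - <<'E'
from h import *
np.set_printoptions(precision=1,suppress=True)
C=np.array([[.068,-.074,.022],[.068,.074,.022],[-.068,.074,.022],[-.068,-.074,.022],[-.154,0,.004]])
def pred(cam,th,cx=.512,cy=-.048):
  out=[]
  for b in C:
    x=b[0]*np.cos(th)+b[2]*np.sin(th);z=-b[0]*np.sin(th)+b[2]*np.cos(th)
    out.append(pix(cam,[cx-b[1],cy+x,.085+z]))
  return np.array(out)
for th in(-.35,-.2,0,.2,.35):
  print(th,"top",pred("top",th)[:4].ravel(),"side",pred("side",th).ravel())
a=cv2.imread("pics/t0.png")[160:300,270:450];b=cv2.imread("pics/t3.png")[160:300,270:450]
c=cv2.imread("pics/s0.png")[190:330,280:460];d=cv2.imread("pics/s3.png")[190:330,280:460]
f=lambda i:cv2.resize(i,(387,300),interpolation=cv2.INTER_CUBIC)
cv2.imwrite("pics/c4.png",np.vstack([np.hstack([f(a),f(b)]),np.hstack([f(c),f(d)])]))
E
```

```text
-0.35 top [174.2 289.3 266.3 286.6 272.7 366.2 184.7 366.6] side [213.2 379.3 221.7 303.4 282.9 315.  272.5 396.7 325.8 365.6]
-0.2 top [175.8 285.7 267.1 283.  271.7 366.6 182.9 367.1] side [215.5 378.4 223.9 303.1 278.  314.8 267.7 397.  318.4 366.7]
0 top [178.2 282.4 268.3 279.6 270.3 365.6 180.3 366.1] side [219.6 377.4 228.  302.9 270.6 314.3 260.4 397.  305.5 367.6]
0.2 top [180.7 280.9 269.6 278.  269.  362.8 177.8 363.4] side [224.7 376.7 233.2 303.  262.6 313.5 252.5 396.5 289.7 367.5]
0.35 top [182.6 280.9 270.6 278.  268.  359.6 176.  360.2] side [229.1 376.5 237.6 303.2 256.5 312.8 246.5 395.8 276.4 366.9]
```

View pics/c4.png

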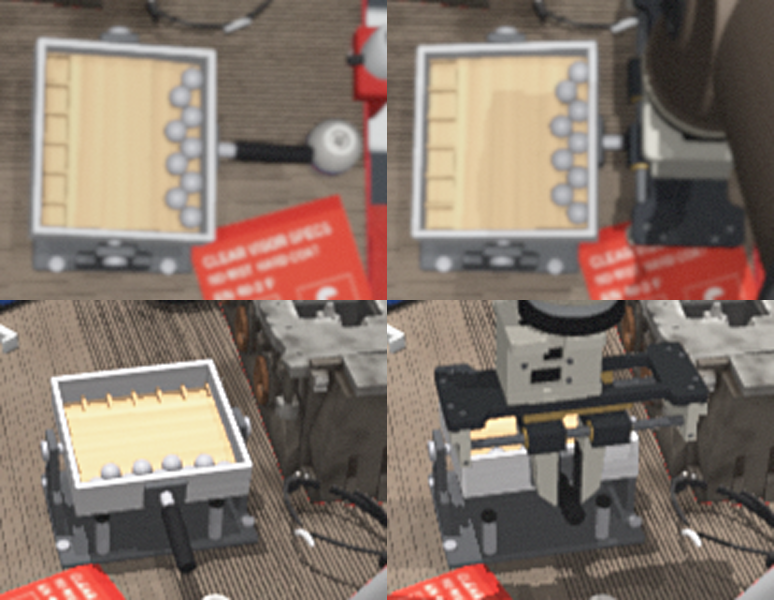

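The board started handle-down (about −0.17), so I gripped the handle only with the fingertips. It is now at about +0.15, with the handle tip at (294, 367) in the side view. I'll regrip lower and lift further.

```bash
python3 -m inch '0 0 0 0 0.03; 0 0 0 0 0.03; 0 0 0.01 0 0.03; 0 0 0.02 0 0.03; 0 0 0.02 0 0.01' 20
python3 -m inch '0 0 0 0 0.01; 0 0 0 0 0.01; 0 0 0 0 0.01' 20
```

```text
clock: 6.4
position: [0.5125, -0.1626, 0.267]
ee_rot: [-2.221, -2.218, 0.002]
force: [-0.6, 0.4, -0.8]
width: 0.276
gripper_force: 0.0
clock: 6.7
position: [0.5126, -0.1627, 0.2684]
ee_rot: [-2.223, -2.218, 0.001]
force: [-2.4, 1.4, -4.9]
width: 0.164
gripper_force: 20.0
```

```bash
python3 -m inch '0.001 0 -0.006 0 0.01; 0.002 0 -0.011 0 0.01; 0.0035 0 -0.016 0 0.01; 0.005 0 -0.020 0 0.01; 0.0055 0 -0.022 0 0.01'
python3 -m inch '0 0 0 0 0.01; 0 0 0 0 0.01; 0 0 0 0 0.01; 0 0 0 0 0.01; 0 0 0 0 0.01'
python3 - <<'E'
from h import *
a=save("wrist","w5");t=save("top","t5");t=t[150:300,260:440]
f=lambda i,w,h:cv2.resize(i,(w,h),interpolation=cv2.INTER_CUBIC)
o=np.hstack([f(t,400,333),f(a[0:300,100:540],400,333)]);cv2.imwrite("pics/c5.png",o[:,:,::-1])
rel(0,0,0)
E
```

```text
clock: 7.2
position: [0.5126, -0.1571, 0.2901]
ee_rot: [-2.222, -2.219, 0.001]
force: [3.6, 0.4, -27.4]
width: 0.166
gripper_force: 20.0
clock: 7.7
position: [0.5126, -0.1571, 0.2901]
ee_rot: [-2.222, -2.218, 0.001]
force: [-0.4, 5.0, -24.7]
width: 0.168
gripper_force: 20.0
t 7.8 pos [ 0.5126 -0.1572  0.2902] shift [ 0.156  -0.5124  0.2912] roll 0.051 F [ -1.1   4.9 -26. ] w 0.169 20.0
```

View pics/c5.png

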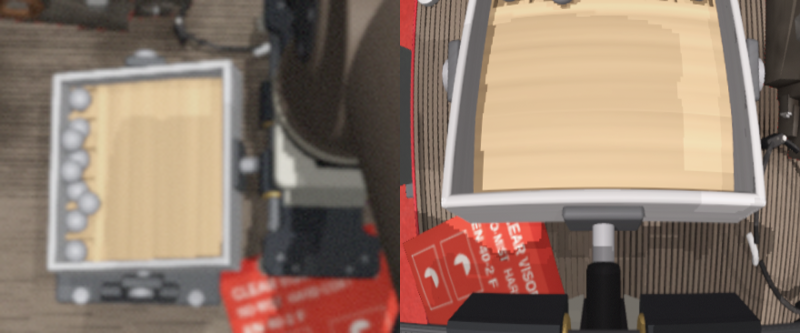

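The board is at its pocket-end-down stop (force −26 N) and all the balls have run to the pocket end. I'll check each pocket numerically.

```bash
cat >> h.py <<'E'
def status(th,cx=.512,cy=-.046,img=True):
    if img: arm.get_image("top")
    c=arm.get_calibration("top");K=np.array(c["intrinsics"]);T=np.array(c["pose"])
    B=np.array([[0,-1,0],[np.cos(th),0,np.sin(th)],[-np.sin(th),0,np.cos(th)]])
    o=T[:3,3]-[cx,cy,.085];o=B.T@o
    for r in arm.look_for("top","ball1_center"):
        p=r["point"];v=np.linalg.inv(K)@np.array([p[1],p[0],1]);d=B.T@(T[:3,:3]@(v*[1,-1,-1]))
        q=[(o+d*(z-o[2])/d[2])*1000 for z in(.002,.009)]
        print(round(r["conf"],2),np.round(p,1),"pocket-plane",q[0][:2].round(1),"deck-plane",q[1][:2].round(1))
    s=arm.observe();print("t",s["clock"],"F",s["force"].round(1))
E
python3 -c "
from h import *
status(.35)"
```

```text
0.61 [316.5 209.8] pocket-plane [196.6 146. ] deck-plane [192.8 146.6]
0.39 [191.  296.6] pocket-plane [ 45.1 -63.3] deck-plane [ 42.4 -61.2]
t 7.9 F [ -0.9   4.6 -25.4]
```

```bash
cat >> h.py <<'E'
def rect(th,im,cx=.512,cy=-.046,z=.002):
    # rectified board plane, 2 px/mm; col = 2*(x+70), row = 2*(y+75)
    X,Y=np.meshgrid(np.arange(-70,70,.5)/1e3,np.arange(-75,75,.5)/1e3)
    c=arm.get_calibration("top");K=np.array(c["intrinsics"]);Ti=np.linalg.inv(np.array(c["pose"]))
    W=np.stack([cx-Y,cy+X*np.cos(th)+z*np.sin(th),.085-X*np.sin(th)+z*np.cos(th)],-1)
    q=(W@Ti[:3,:3].T+Ti[:3,3])*[1,-1,-1];u=(q/q[...,2:])@K.T
    return cv2.remap(im,u[...,0].astype(np.float32),u[...,1].astype(np.float32),cv2.INTER_CUBIC)
def ballmap(th,im=None,dx=0):
    im=arm.get_image("top") if im is None else im
    r=rect(th,im);sat=cv2.cvtColor(r,cv2.COLOR_RGB2HSV)[...,1]
    m=(sat<70).astype(np.uint8)
    b=cv2.blur(m*100,(8,8))[4::8,4::8]   # 4 mm cells
    for j,row in enumerate(b): print("%4d "%(-73+4*j)+"".join(".:o#"[min(3,v//26)] for v in row))
    return r
E
python3 - <<'E'
from h import *
r=ballmap(.35);cv2.imwrite("pics/r5.png",cv2.resize(r,None,fx=2,fy=2)[:,:,::-1])
E
```

```text
-73 ###################################
 -69 ###################################
 -65 ##o:::::...................o#######
 -61 ##......................:..########
 -57 ##...:#o................#:.########
 -53 ##....##................#:.########
 -49 ##....##................#:.:#######
 -45 ##....##................#:...:#####
 -41 ##....##................#:.o#######
 -37 #o......................#::########
 -33 #o......................#::########
 -29 #o......................#:.########
 -25 #o......................#:..#######
 -21 #o......................#:..#######
 -17 #o......................#:.o#######
 -13 #o......................#:.########
  -9 #o......................#::########
  -5 #o......................#:.########
  -1 #o......................#:..#######
   3 #o......................#:..#######
   7 #o......................#:.o#######
  11 #o......................#::########
  15 #o......................###########
  19 #o......................###########
  23 #o......................o#####o####
  27 #o......................o#####o####
  31 #o.......................o#########
  35 ##......................:.:########
  39 ##......................o:.########
  43 ##......................#:.o#######
  47 ##......................#:....:####
  51 ##......................#:..#######
  55 #o......................::.########
  59 #o.......................::########
  63 ##.......................:.########
  67 ###################################
  71 ###################################
```

View pics/r5.png

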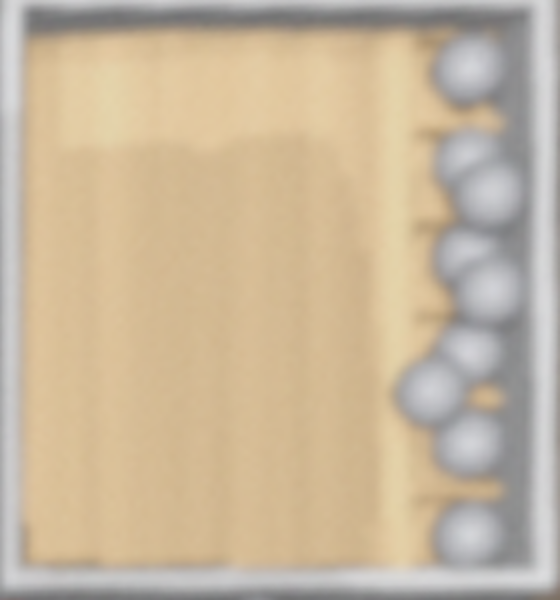

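The rectified view shows a ball in every pocket: rows 68, 160, 255, 350, 443 and 535, i.e. y ≈ −58, −35, −11, 12, 36 and 59 mm. The three excess balls are perched on top at (190, 490), (290, 490) and (390, 432). Next I tip the board back.

```bash
python3 -m inch '-0.002 0 0.006 0 0.01; -0.004 0 0.0115 0 0.01; -0.0055 0 0.0175 0 0.01; -0.0067 0 0.0237 0 0.01; -0.0076 0 0.030 0 0.01'
python3 -m inch '-0.0007 0 0.006 0 0.01; -0.001 0 0.012 0 0.01; -0.0011 0 0.018 0 0.01; -0.0008 0 0.024 0 0.01; -0.0003 0 0.030 0 0.01'
python3 -m inch '0.001 0 0.006 0 0.01; 0.0022 0 0.012 0 0.01; 0.004 0 0.018 0 0.01; 0.004 0 0.018 0 0.01; 0.004 0 0.018 0 0.01'
python3 - <<'E'
from h import *
im=save("top","t6");rel(0,0,0)
for th in(-.33,): cv2.imwrite("pics/r6.png",cv2.resize(ballmap(th,im),None,fx=2,fy=2)[:,:,::-1])
E
```

```text
clock: 8.45
position: [0.5126, -0.1655, 0.2623]
ee_rot: [2.224, 2.218, -0.003]
force: [-10.3, 2.5, 3.7]
width: 0.169
gripper_force: 20.0
clock: 8.95
position: [0.5126, -0.1667, 0.2323]
ee_rot: [2.224, 2.216, -0.004]
force: [-10.5, 1.0, 4.2]
width: 0.166
gripper_force: 20.0
clock: 9.45
position: [0.5126, -0.1633, 0.2139]
ee_rot: [2.225, 2.216, -0.005]
force: [-8.8, -2.2, -3.4]
width: 0.168
gripper_force: 20.0
t 9.5 pos [ 0.5126 -0.1633  0.214 ] shift [ 0.1619 -0.5131  0.2139] roll 0.048 F [-8.6 -1.9 -2.2] w 0.166 20.0
 -73 ###################################
 -69 ###################################
 -65 #:........................o########
 -61 #........................:#########
 -57 #.......................:##########
 -53 #.......................:oo########
 -49 #.......................:#.o#o#####
 -45 #.......................:#.::.#####
 -41 #.......................:#o########
 -37 #:......................:##########
 -33 ###o....................:##########
 -29 ####:...................o#o########
 -25 ####:...................:#.:oo#####
 -21 ####....................:#.::.#####
 -1
[... 239 characters left out ...]
###
   7 ###o.....................##########
  11 #........................##########
  15 ##o......................##########
  19 ####.....................#o########
  23 ####:....................#.:o:#####
  27 ####:...................:#.ooo#####
  31 ###o.....................##########
  35 #........................##########
  39 #.......................:##########
  43 #.......................:o:########
  47 #.......................:o....#####
  51 #.......................:#:########
  55 #........................##########
  59 #........................o#########
  63 #.........................#########
  67 ###################################
  71 ###################################
```

Three balls now lie in the channel (y ≈ −27, 0 and 24) and six in the pockets. I let go and retreat.

```bash
python3 -m inch '0 0 0 0 0.06; 0 0 0 0 0.06; 0 0 0 0 0.06; 0 0 0 0 0.06; 0 0 0 0 0.06'
python3 -m inch '0 0 -0.02 0 0.06; 0 0 -0.06 0 0.06; 0 0 -0.1 0 0.06; 0 0 -0.15 0 0.06; 0 0 -0.15 0 0.06'
python3 -m inch '-0.05 0 0 0 0.06; -0.1 0 0 0 0.06; -0.1 0 0 0 0.06; -0.1 0 0 0 0.06; -0.1 0 0 0 0.06'
python3 - <<'E'
from h import *
im=save("top","t7");rel(0,0,0)
cv2.imwrite("pics/r7.png",np.hstack([cv2.resize(rect(-.33,im),None,fx=1.4,fy=1.4),cv2.resize(im[150:300,260:480],(400,420)) [:420]])[:,:,::-1])
for r in arm.place_of("top","chuck")[:1]: print(hit("top",r["point"],0))
E
```

```text
clock: 10.0
position: [0.5137, -0.1614, 0.2134]
ee_rot: [2.223, 2.218, 0.001]
force: [0.4, 0.0, -1.0]
width: 0.554
gripper_force: 0.0
clock: 10.5
position: [0.5152, -0.1611, 0.3694]
ee_rot: [2.217, 2.213, 0.009]
force: [-0.3, 1.1, -0.6]
width: 0.652
gripper_force: 0.0
clock: 11.0
position: [0.5131, -0.2601, 0.3627]
ee_rot: [-2.222, -2.22, -0.001]
force: [-0.7, 1.3, -0.0]
width: 0.654
gripper_force: 0.0
t 11.05 pos [ 0.5132 -0.2598  0.3627] shift [ 0.2595 -0.5132  0.363 ] roll 0.052 F [ 0.2 -0.2  0.3] w 0.653 0.0
[ 0.53130175 -0.22785708  0.        ]
```

View pics/r7.png

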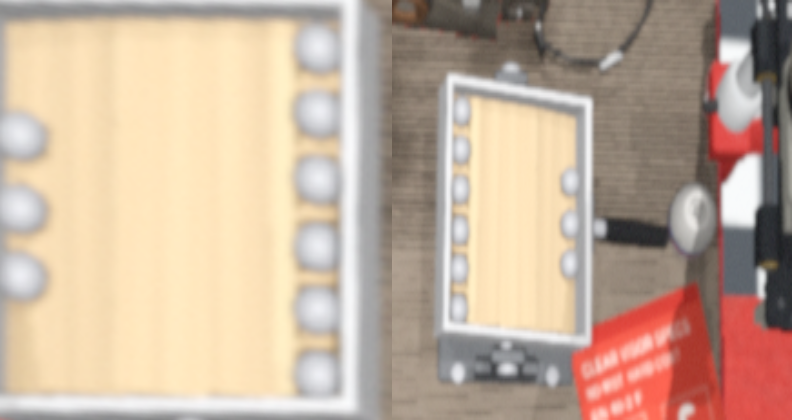

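The left panel shows six balls in the pockets (col ~318, rows 48–372) and three in the channel (col ~22). The handle is free and the chuck is in place.

```bash
python3 -m inch '0 0 0 0 0.06; 0 0 0 0 0.06'; python3 -c "
from cell import arm
print(arm.sign_off())"
```

```text
clock: 11.3
position: [0.5131, -0.2605, 0.363]
ee_rot: [2.222, 2.22, 0.0]
force: [-0.4, 0.3, -0.5]
width: 0.655
gripper_force: 0.0
the job is handed in; nothing more can be done
None
```

I handed the job in at 11.3 s: the last picture shows one ball in each of the six pockets, the three excess balls in the channel, the handle released and the chuck within about 4 mm of where it started (I didn't re-measure the spanner), but the sign-off gave no verdict.

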